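Lock the die-honing turntable at its marked slot

ROBOT

A 6-joint arm with a two-finger parallel gripper is mounted at the origin on a cart in front of the work surface, level with it; the furniture and walls round the work are solid. World frame = base frame: x ahead of the robot, y to its left, z up, the work surface at z = 0. Lengths are in m, angles in rad, forces in N, time in s.
With the tool pointing down it reaches from about 0.35 to 0.775 m from the base axis. Payload 7.3 kg.
Tool frame: the origin (TCP) lies at the very end of the fingers, on their centre line; the grasp point (between the pads) lies 19 mm behind it; z points along the fingers, y is the line along which they close (so a half turn about z gives the same grasp; the last joint's range is limited). The gripper opens to 92 mm and grips with 3 to 60 N. Pads are 19 mm wide; open, the fingers measure 130 mm over their backs; the gripper's body (75 mm by 190 mm) begins 47 mm behind the grasp point.
Start: joints at [-1.265, 0.342, 1.524, -0, 1.275, -0.146], TCP at [0.229, -0.472, 0.192] pointing down, gripper open.
Joint ranges: [-2.53, 2.53], [-0.77, 2.02], [0.04, 2.7], [-1, 4.14], [0.28, 2.66], [-3.11, 3.11]. Speed limits (rad/s): [2.57, 2.57, 3.14, 3.14, 3.14, 3.14].

INTERFACE

Orientations are given as [roll, pitch, yaw] about the fixed x, y, z axes, in that order (R = Rz(yaw) Ry(pitch) Rx(roll)).
In Python, from cell import robot, read_camera, get_calibration gives the robot as it stands. The module is installed in compiled form; this text tells all that it offers.
- The arm moves only by the tool send_rows, never from a script. Its argument "plan" is a list of rows, each a list of 2 entries, a list of its own where there are three numbers: the shift along the tool's x, y, z as a fraction of full scale, then the turn, a rotation vector about the tool's x, y, z as a fraction of full scale. A call has exactly 10 rows; each row shifts and turns the commanded pose from where the row before left it, along the tool's axes as they then stand; what a row does not reach is not made up. Full scale, the value 1, is 0.025 m for a shift and 90 degrees for a turn. A row lasts 1/8 s, in which the tool goes at most 62.5 mm and 10.7 degrees, less where a joint would pass 70% of its speed; a pose out of reach is approached as far as the arm can. A call with a number of a shift or a turn outside -1 to 1 is refused whole. A call with a gripper value outside its range is refused whole. "gripper" is the opening, from -1 (shut) to 1 (fully open), so that 0 is half open, set as the call begins (left out, the last holds). The fingers move at their own pace and stop on an object; "force" is the grip in N (left out, the last holds). Time passes only in rows, so rows that do not move let the fingers close, or fill a call up. It gives the time, the measured TCP pose, the force, the opening and the grip force at its end, in the units of the state.
- robot.observe(): the state, without advancing time (a new reading comes with each control period).
- read_camera(name): name is "scene" or "top" or "wrist"; returns (picture, depth): 480x640x3 uint8, blue, green, red; 480x640 float32, m along the optical axis (not along the pixel's ray), 0 where there is no reading.
- get_calibration(name): a dict with "intrinsics" (3x3 intrinsics, pixels), "dist_coeffs" ([k1, k2, p1, p2, k3] as OpenCV has them; the pictures are not rectified), "rvec" (rotation vector, rad) and "tvec" (3), from world to camera coordinates, as OpenCV has them. Camera axes: x right, y down, z forward; pixel columns grow to the right and rows downward; lengths in m; the calibration is good to about 2 mm. A picture is of the moment at which its call begins: read the wrist's pose just before it. get_calibration takes no time and is no camera call; for the wrist camera it gives the pose at the moment of the call.
- robot.hand_in(): hands the job in; it is judged then, once.
The state is a dict: "time": time; "qpos": joint angles; "qvel": joint speeds; "joint_efforts": joint torques, N m; "tool_pos": TCP position; "tool_rot": TCP orientation; "contact_force": force on the tool from outside, world axes, zero at the start; "torque": the same for the moment, N m; "opening": finger opening in m; "grip_force": force on a finger pad.
Only numpy, scipy, OpenCV 4.12 (cv2) and the standard library are available. Lean on these libraries where they do the work, as an engineer would, in place of code of your own. Each camera call takes 0.05 s, during which the arm holds its last target. There are 200 camera calls.

TASK

A heel die is clamped on the indexing turntable and must stand still for honing. Push the turntable round by its black post until the slot painted red faces the locking bar, then push the bar by its upturned tab fully home into that slot. Do it gently with the fingertips or the outside of the fingers: grip and lift nothing, and leave the loose things round the fixture where they lie.

Things in the scene. Friction and masses are not known exactly. Their poses are not given: they have to be found in the camera images.
- index_fixture: green round cast base, 202 mm across and 12 mm high, with four bolt lugs, screwed to the table; never moves. Origin on the turntable's axis at the table top, z up. Its +y axis points from the turntable's axis out along the locking bar. A 52 mm wide steel guide block, its top 38 mm above the table with its screws, stands on the base 108 to 150 mm out along +y and carries the bar
- turntable (a joint): angle in rad of the round aluminium turntable (190 mm across, 14 mm thick, top face 29 mm above the table) about the vertical axis, counter-clockwise from above positive; it turns freely without stops and stays where it is left (about 0.1 N m of friction, some 1.5 N at the post). 0 or 2 pi: the red slot faces the bar. It has four radial rim slots 90 degrees apart, 21 mm wide at the rim with 3 mm lead-in chamfers, 24 mm deep; only one is painted red round its edges
- axis_top (a point): centre of the turntable's top face, on its axis, 29 mm above the table. Above it is clamped a steel heel die, 74 x 64 mm and 31 mm high, that turns with the table; its three small clamps reach out to 54 mm from the axis and to 45 mm above the table
- post (a point): the turntable's upright black post, 19 mm thick; this point is on its axis, 54 mm above the table. The post reaches from the turntable's top face to 75 mm above the table and stands 78 mm from the turntable's axis, 135 degrees on from the red slot counter-clockwise as seen from above
- red_slot (a point): middle of the mouth of the red-painted slot, on the turntable's rim (95 mm from the axis) at the level of its top face
- bar_line (a point): fixed point on the bar's centre line at the turntable's rim, 95 mm from the axis, 29 mm above the table: the red slot's mouth must come here
- lock_bar (a joint): travel in m of the flat steel locking bar (18 mm wide, 10 mm thick, 17 to 27 mm above the table, nose tapered to 8 mm over 13 mm) along the base's -y axis toward the turntable's axis: 0 fully withdrawn with its nose 8 mm clear of the rim, 0.030 fully home with its tab against the guide block (rigid stop). Sliding takes about 3 N; it stays where it is left; off a slot the rim stops it. The tapered nose draws the turntable into line from up to about 6 mm off
- bar_tab (a point): middle of the outer face of the bar's upturned tab, the face to push on, 45 mm above the table; the tab is 36 mm wide, 6 mm thick and reaches from 17 to 62 mm above the table, its top end red; it moves with the bar
- sand_block: cork sanding block, 60 x 90 x 30 mm, lying beside the locking bar; origin under its centre
- tape_roll: small roll of black tape lying flat, 62 mm across, 19 mm high, beside the base; origin under its centre
- die_round: round steel cutting die standing on its edge ring, 42 mm across, 35 mm high; origin under its centre
- mallet: mallet with wooden handle, 257 x 75 x 44 mm, lying behind the fixture; origin under its centre
- chalk: stick of chalk, 11 x 50 x 11 mm, lying behind the fixture; origin under its centre

How it is judged:
On the way:
1. the red slot faces the locking bar while the bar is still withdrawn (horizontal distance between red_slot and bar_line below 0.012 m and value of joint lock_bar below 0.012 m), for 0.1 s.
At the end, for the whole second after the job is handed in: The bar has travelled at least 27 of its 30 mm, into the red slot: that slot's mouth is within 4 mm of the bar's line, and the turntable is at rest (value of joint lock_bar above 0.027 m and horizontal distance between red_slot and bar_line below 0.004 m and velocity of joint turntable between -0.03 and 0.03 rad/s); the robot touches nothing.
It fails at once if a loose thing beside the fixture was moved more than 15 mm or lifted (distance of any of sand_block, tape_roll, die_round, mallet, chalk from where it was at the start of the episode above 0.015 m).
It fails at once if the fixture was gripped, or pressed with more than 35 N (contact force between the fingers and index_fixture above 35 N).
It also fails if it takes over 48 s, if anything falls off the work surface, if the arm or the gripper's body presses on something with over 40 N, if the wrist force passes 120 N, or if a joint passes its speed limit or range.

## Working session

There is one attempt and no reset: what is moved stays moved. The work goes in short steps, Python scripts to look and compute and a tool call to move; the robot and the scene stay as the last step left them, time stands still between calls to the robot, and variables do not carry over. Pictures are saved under pics/ and viewed, at most 10 in all, crops included, and the job is handed in when it is done.

Besides the shell and the picture viewer there is one more tool, called after "Call:" by a JSON object that holds its "op" and its "data". send_rows: Moves the arm, as the interface text tells. Shift numbers are shares of 0.025 m and turn numbers shares of 90 degrees, none past 1 either way. Its arguments: {"type":"object","properties":{"plan":{"type":"array"},"gripper":{"type":"number"},"force":{"type":"number"}},"required":["plan"]}

```bash
mkdir -p pics; cat > h.py <<'E'
import numpy as np, cv2
from cell import robot, read_camera, get_calibration
def ray(name,uv,z,c=None):
    c=c or get_calibration(name)
    K=np.array(c["intrinsics"],float);d=np.array(c["dist_coeffs"],float)
    R=cv2.Rodrigues(np.array(c["rvec"],float))[0];t=np.array(c["tvec"],float).ravel()
    n=cv2.undistortPoints(np.array(uv,float).reshape(-1,1,2),K,d).reshape(-1,2)
    D=np.c_[n,np.ones(len(n))]@R; o=-R.T@t
    return o+D*((z-o[2])/D[:,2])[:,None]
def proj(name,P):
    c=get_calibration(name)
    return cv2.projectPoints(np.array(P,float).reshape(-1,1,3),np.array(c["rvec"],float),np.array(c["tvec"],float),np.array(c["intrinsics"],float),np.array(c["dist_coeffs"],float))[0].reshape(-1,2)
E
python3 - <<'E'
from h import *
s=robot.observe();print(s["time"],s["tool_pos"],s["tool_rot"])
for n in("top","scene"):
    p,d=read_camera(n);cv2.imwrite(f"pics/{n}0.png",p);np.save(f"{n}0.npy",d)
E
```

```text
0.0 [ 0.22906851 -0.47187623  0.19093906] [-3.14005861e+00 -1.81518801e-04  4.51809071e-01]
```

View pics/top0.png

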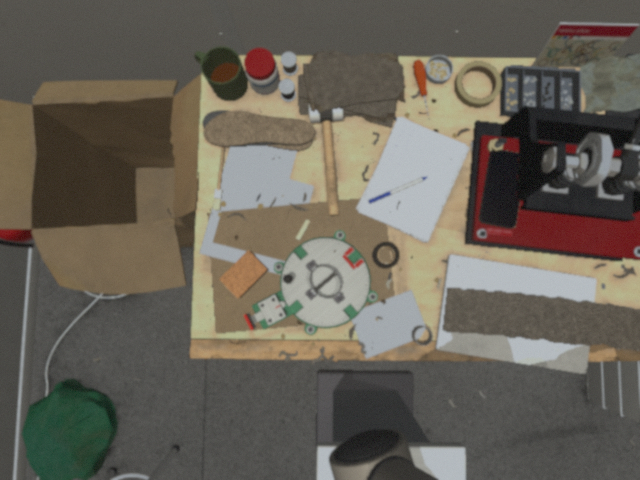

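View pics/scene0.png

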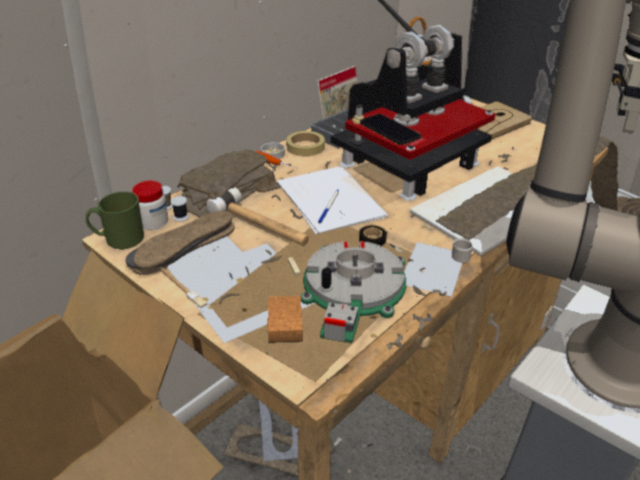

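Top view: turntable centre is near (325,282), red slot (353,258), post (289,278), tab (250,321), with cork at (243,273) and tape at (385,254). I'll measure these.

```bash
cat > m.py <<'E'
from h import *
def blobs(m,amin=4):
    n,l,s,c=cv2.connectedComponentsWithStats(m.astype(np.uint8))
    return [(tuple(np.round(c[i],1)),int(s[i,4])) for i in range(1,n) if s[i,4]>=amin]
E
python3 - <<'E'
from m import *
p=cv2.imread("pics/top0.png");h=cv2.cvtColor(p,cv2.COLOR_BGR2HSV)
roi=np.zeros(p.shape[:2],bool);roi[225:340,215:440]=1
H,S,V=h[...,0],h[...,1],h[...,2]
red=roi&((H<6)|(H>172))&(S>150)&(V>80)
for c,a in blobs(red):print("red",c,a,ray("top",c,.029)[0].round(4),ray("top",c,.062)[0].round(4))
grn=roi&(H>60)&(H<95)&(S>70)
for c,a in blobs(grn):print("grn",c,a,ray("top",c,.012)[0].round(4))
blk=roi&(V<50)
for c,a in blobs(blk,15):print("blk",c,a,ray("top",c,.075)[0].round(4))
ora=roi&(H>5)&(H<15)&(S>120)&(V>120)
for c,a in blobs(ora,50):print("ora",c,a,ray("top",c,.03)[0].round(4))
# disc
al=roi&(S<40)&(V>120)
al[:, :276]=0;al[:,372:]=0
k=max(cv2.findContours(al.astype(np.uint8),0,1)[0],key=cv2.contourArea)
hull=cv2.convexHull(k)
print(cv2.minEnclosingCircle(hull),cv2.fitEllipse(hull))
print(ray("top",cv2.fitEllipse(hull)[0],.029))
cv2.imwrite("pics/c.png",cv2.resize(p[225:345,210:410],(800,480),interpolation=cv2.INTER_CUBIC))
E
```

```text
red (np.float64(348.8), np.float64(250.8)) 9 [0.5669 0.0924 0.029 ] [0.5645 0.0939 0.062 ]
red (np.float64(348.7), np.float64(261.0)) 9 [0.5448 0.0925 0.029 ] [0.5432 0.094  0.062 ]
red (np.float64(358.7), np.float64(262.7)) 10 [0.5414 0.0709 0.029 ] [0.5398 0.0732 0.062 ]
red (np.float64(248.3), np.float64(321.7)) 45 [0.413  0.3061 0.029 ] [0.4159 0.3002 0.062 ]
grn (np.float64(299.9), np.float64(251.7)) 69 [0.5651 0.1994 0.012 ]
grn (np.float64(354.7), np.float64(255.9)) 70 [0.557  0.0786 0.012 ]
grn (np.float64(279.7), np.float64(295.5)) 32 [0.4688 0.242  0.012 ]
grn (np.float64(292.5), np.float64(308.4)) 127 [0.4412 0.2135 0.012 ]
grn (np.float64(255.5), np.float64(307.8)) 28 [0.4416 0.2942 0.012 ]
grn (np.float64(350.6), np.float64(311.6)) 78 [0.4357 0.087  0.012 ]
grn (np.float64(263.6), np.float64(323.8)) 31 [0.4074 0.2757 0.012 ]
ora (np.float64(243.2), np.float64(274.1)) 946 [0.5142 0.3197 0.03  ]
((328.4965515136719, 292.63983154296875), 62.89529800415039) ((324.900634765625, 292.43463134765625), (101.84468841552734, 120.76183319091797), 165.38485717773438)
[[0.47685771 0.14322305 0.029     ]]
```

View pics/c.png

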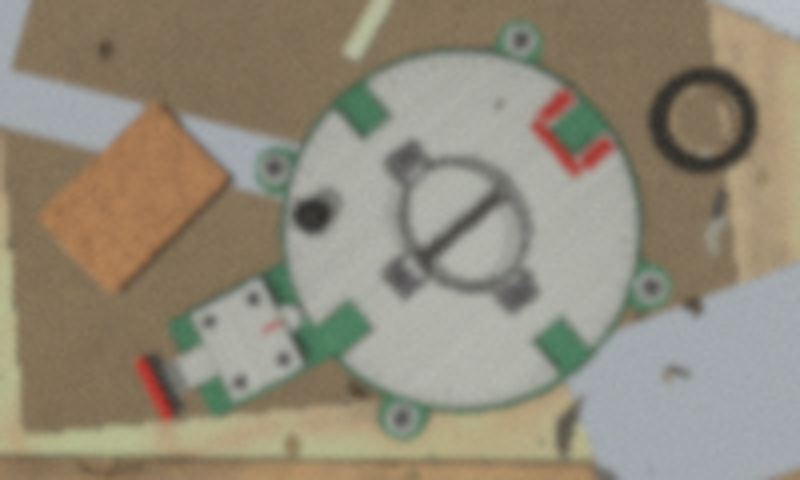

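```bash
cat > geo.py <<'E'
from m import *
q=lambda l:[((u+.5)/4-.5+210,(v+.5)/4-.5+225) for u,v in l]
if __name__=="__main__":
    print("disc",ray("top",q([(461.5,229)]),.029).round(4))
    L=ray("top",q([(520,40),(275,168),(403,418),(651,287)]),.014);print("lugs",L.mean(0).round(4),np.linalg.norm(L-L.mean(0),axis=1))
    C=L.mean(0)[:2]
    for n,u,z in(("post",(313,214),.075),("tabtop",(156,386),.062),("red",(589,113),.029),("oppslot",(343,328),.022),("s1",(360,108),.02),("s2",(563,350),.02),("g1",(252,298),.037),("g2",(209,321),.037),("g3",(283,359),.037),("g4",(239,382),.037)):
        P=ray("top",q([u]),z)[0];d=P[:2]-C;print(n,P.round(4),np.hypot(*d).round(4),np.degrees(np.arctan2(d[1],d[0])).round(1))
E
python3 geo.py
```

```text
disc [[0.4994 0.1433 0.029 ]]
lugs [0.5004 0.143  0.014 ] [0.10766503 0.10761153 0.1075822  0.10776806]
post [0.5061 0.219  0.075 ] 0.0763 85.7
tabtop [0.4171 0.2995 0.062 ] 0.1773 118.0
red [0.5626 0.0749 0.029 ] 0.0922 -47.6
oppslot [0.4457 0.2066 0.022 ] 0.0839 130.7
s1 [0.5647 0.1995 0.02  ] 0.0856 41.3
s2 [0.435  0.0879 0.02  ] 0.0855 -139.9
g1 [0.4617 0.2541 0.037 ] 0.1177 109.2
g2 [0.4494 0.2767 0.037 ] 0.1431 110.9
g3 [0.4298 0.237  0.037 ] 0.1175 126.9
g4 [0.4176 0.26   0.037 ] 0.1434 125.3
```

Turntable centre is about (0.500, 0.143), the bar axis at 118°, the red slot at -49° and the post at 86°. I'll turn it about +167° (counter-clockwise). First I fly behind the post with the fingers shut.

Call:
{"op": "send_rows", "data": {"plan": [[[0.956,-0.8,0],[0,0,0]],[[0.956,-0.8,0],[0,0,0]],[[0.956,-0.8,0],[0,0,0]],[[0.956,-0.8,0],[0,0,0]],[[0.956,-0.8,0],[0,0,0]],[[0.956,-0.8,0],[0,0,0]],[[0.956,-0.8,0],[0,0,0]],[[0.956,-0.8,0],[0,0,0]],[[0.956,-0.8,0],[0,0,0]],[[0.956,-0.8,0],[0,0,0]]], "gripper": -1, "force": 10}}

```text
time: 1.35
tool_pos: [0.3571, -0.187, 0.1914]
tool_rot: [-3.141, 0.0, 0.452]
contact_force: [-0.3, -0.2, 0.0]
opening: 0.0008
grip_force: 0.0
```

Call:
{"op": "send_rows", "data": {"plan": [[[0.956,-0.8,0],[0,0,0]],[[0.956,-0.8,0],[0,0,0]],[[0.956,-0.8,0],[0,0,0]],[[0.956,-0.8,0],[0,0,0]],[[0.956,-0.8,0],[0,0,0]],[[0.956,-0.8,0],[0,0,0]],[[0.956,-0.8,0],[0,0,0]],[[0.956,-0.8,0],[0,0,0]],[[0.956,-0.8,0],[0,0,0]],[[0.956,-0.8,0],[0,0,0]]]}}

```text
time: 2.6
tool_pos: [0.4847, 0.0972, 0.1912]
tool_rot: [-3.141, 0.001, 0.452]
contact_force: [0.2, -0.3, -0.2]
opening: 0.0006
grip_force: 0.0
```

Call:
{"op": "send_rows", "data": {"plan": [[[0.956,-0.8,0],[0,0,0]],[[0.956,-0.8,0],[0,0,0]],[[0.956,-0.8,0],[0,0,0]],[[0.956,-0.8,0],[0,0,0]],[[0,0,0],[0,0,0.1]],[[0,0,0],[0,0,0.1]],[[0,0,0],[0,0,0.1]],[[0,0,0],[0,0,0.1]],[[0,0,0],[0,0,0.1]],[[0,0,0],[0,0,0.1]]]}}

```text
time: 3.85
tool_pos: [0.5354, 0.2099, 0.1911]
tool_rot: [3.141, 0.001, -0.496]
contact_force: [0.7, -0.3, -0.0]
opening: 0.0004
grip_force: 0.0
```

Call:
{"op": "send_rows", "data": {"plan": [[[0,0,0.7],[0,0,0]],[[0,0,0.7],[0,0,0]],[[0,0,0.7],[0,0,0]],[[0,0,0.7],[0,0,0]],[[0,0,0.7],[0,0,0]],[[0,0,0.7],[0,0,0]],[[0,0,0.7],[0,0,0]],[[0,0,0.7],[0,0,0]],[[-0.159,0.004,0],[0,0,-0.0333]],[[-0.159,0.004,0],[0,0,-0.0333]]]}}

```text
time: 5.1
tool_pos: [0.528, 0.2132, 0.0508]
tool_rot: [3.141, 0.001, -0.384]
contact_force: [0.6, -0.9, -0.4]
opening: 0.0001
grip_force: 0.0
```

Call:
{"op": "send_rows", "data": {"plan": [[[-0.159,0.004,0],[0,0,-0.0333]],[[-0.159,0.004,0],[0,0,-0.0333]],[[-0.159,0.004,0],[0,0,-0.0333]],[[-0.159,0.004,0],[0,0,-0.0333]],[[-0.318,0.017,0],[0,0,-0.0667]],[[-0.318,0.017,0],[0,0,-0.0667]],[[-0.318,0.017,0],[0,0,-0.0667]],[[-0.318,0.017,0],[0,0,-0.0667]],[[-0.318,0.017,0],[0,0,-0.0667]],[[-0.318,0.017,0],[0,0,-0.0667]]]}}

```text
time: 6.35
tool_pos: [0.4661, 0.2111, 0.0512]
tool_rot: [-3.142, 0.001, 0.455]
contact_force: [0.5, -0.8, 0.2]
opening: 0.0007
grip_force: 0.0
```

```bash
python3 - <<'E'
from h import *
s=robot.observe();print(s["time"],s["tool_pos"],s["tool_rot"][2],s["contact_force"])
d=s["tool_pos"][:2]-np.array([.5,.143]);print(np.hypot(*d),np.degrees(np.arctan2(d[1],d[0])))
p,_=read_camera("top");cv2.imwrite("pics/d.png",cv2.resize(p[225:345,210:410],(800,480),interpolation=cv2.INTER_CUBIC))
E
```

```text
6.35 [0.4661429  0.21111157 0.05122816] 0.4553686326619346 [ 0.46400755 -0.76521669  0.17710453]
0.07606240128640268 116.43119007090046
```

View pics/d.png

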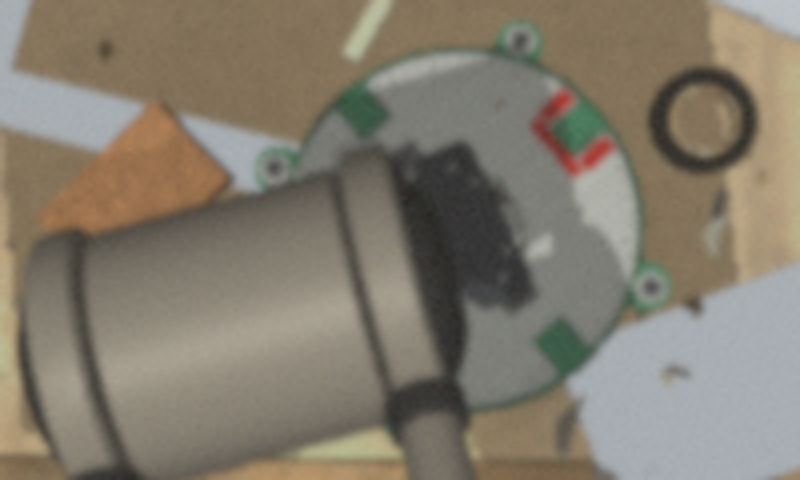

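The red slot at crop (575,130) hasn't moved, although the tool should already have swept the post. I'll check with the scene camera.

```bash
python3 - <<'E'
from h import *
s=robot.observe();t=s["tool_pos"]
print(s["time"],t,proj("scene",[t,[.5,.143,.029],[.506,.219,.075],[.4665,.211,.12]]),(proj("top",[t,[.466,.211,.12],[.466,.211,.25]])-[210,225])*4)
p,d=read_camera("scene");cv2.imwrite("pics/e.png",cv2.resize(p[200:360,220:460],(800,533),interpolation=cv2.INTER_CUBIC))
E
```

```text
6.4 [0.46504945 0.21076647 0.05112071] [[347.11066186 285.46826659]
 [355.45381271 269.41802485]
 [327.20091646 267.64445538]
 [347.68435365 254.80956546]] [[329.99795494 291.96446937]
 [318.02154394 294.73917263]
 [290.24954721 305.8085041 ]]
```

View pics/e.png

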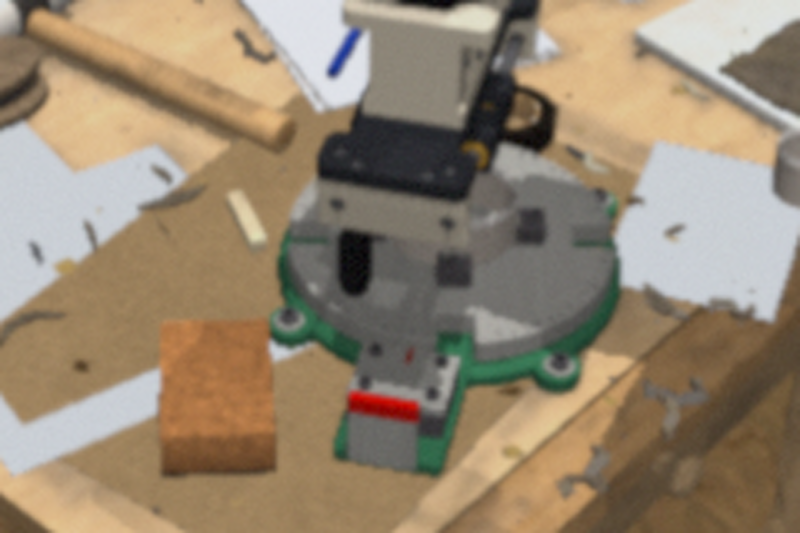

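```bash
python3 - <<'E'
from h import *
p,d=read_camera("scene");c=get_calibration("scene")
K=np.array(c["intrinsics"]);R=cv2.Rodrigues(np.array(c["rvec"],float))[0];t=np.array(c["tvec"],float).ravel()
for n in [(395,215),(340,215),(455,225),(395,160),(400,260),(400,290),(355,260),(440,255),(425,300),(420,330)]:
    u,v=n[0]/3.333+220,n[1]/3.333+200;z=np.median(d[int(v)-1:int(v)+2,int(u)-1:int(u)+2])
    q=cv2.undistortPoints(np.array([[[u,v]]]),K,np.array(c["dist_coeffs"],float))[0,0]
    print(n,p[int(v),int(u)],(R.T@(np.array([q[0]*z,q[1]*z,z])-t)).round(3))
w,_=read_camera("wrist");cv2.imwrite("pics/w.png",w)
print(robot.observe()["time"],robot.observe()["opening"])
E
```

```text
(395, 215) [107 117 124] [0.425 0.286 0.165]
(340, 215) [103 116 123] [0.449 0.298 0.159]
(455, 225) [ 99 110 115] [0.398 0.274 0.166]
(395, 160) [53 49 45] [0.426 0.286 0.197]
(400, 260) [90 92 94] [0.504 0.184 0.031]
(400, 290) [105 106 108] [0.488 0.203 0.03 ]
(355, 260) [16 13 15] [0.498 0.23  0.062]
(440, 255) [70 70 74] [0.482 0.176 0.041]
(425, 300) [90 95 96] [0.471 0.201 0.03 ]
(420, 330) [91 94 95] [0.457 0.222 0.031]
6.55 0.00037454410926987406
```

View pics/w.png

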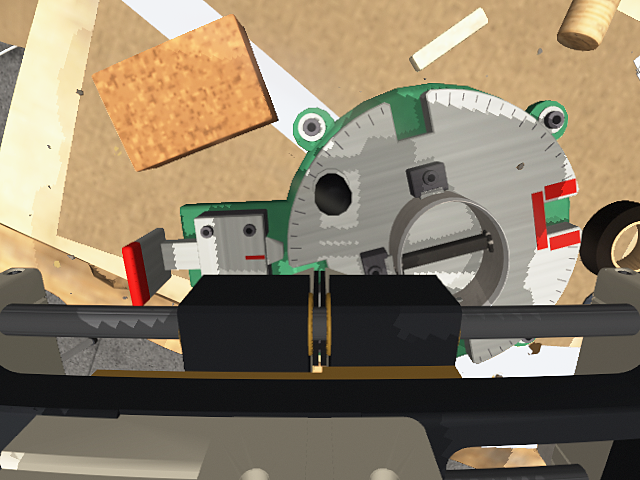

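The wrist view shows the post (330,195) and the red slot (555,215) untouched, and the scene ray through the reported TCP reaches the table. So I'll measure where the fingertips really are.

```bash
python3 - <<'E'
from h import *
s=robot.observe();print(s["tool_pos"],s["tool_rot"],s["qpos"])
print("wrist proj tcp,C,post,redslot,tab",proj("wrist",[s["tool_pos"],[.5,.143,.029],[.506,.219,.075],[.5626,.0749,.029],[.416,.300,.062],[.425,.286,.165]]).round(0))
_,d=read_camera("wrist");c=get_calibration("wrist")
K=np.array(c["intrinsics"]);R=cv2.Rodrigues(np.array(c["rvec"],float))[0];t=np.array(c["tvec"],float).ravel()
print("cam",-R.T@t, "axis",R[2])
def pt(R,t,K,dc,u,v,d):
    z=np.median(d[v-1:v+2,u-1:u+2]);q=cv2.undistortPoints(np.array([[[u,v]]],float),K,dc)[0,0]
    return (R.T@(np.array([q[0]*z,q[1]*z,z])-t)).round(3)
for u,v in [(250,280),(250,300),(250,360),(390,280),(390,300),(390,360),(200,350),(450,350),(318,320),(320,285),(330,195),(430,210),(150,120)]: print((u,v),pt(R,t,K,np.array(c["dist_coeffs"],float),u,v,d))
E
```

```text
[0.46684109 0.21124239 0.05150942] [3.14151194e+00 5.01094163e-05 4.49492579e-01] [ 2.75329364e-01  4.79029949e-01  1.74427370e+00 -1.10976063e-04
  9.18324369e-01  1.39670049e+00]
wrist proj tcp,C,post,redslot,tab [[318. 261.]
 [437. 248.]
 [338. 202.]
 [579. 208.]
 [135. 279.]
 [ 20. 411.]]
cam [0.53114425 0.24130229 0.24553648] axis [-0.24063757 -0.11524005 -0.9637496 ]
(250, 280) [0.492 0.242 0.162]
(250, 300) [0.493 0.24  0.173]
(250, 360) [0.481 0.234 0.177]
(390, 280) [0.507 0.21  0.162]
(390, 300) [0.506 0.212 0.173]
(390, 360) [0.494 0.206 0.177]
(200, 350) [0.478 0.245 0.177]
(450, 350) [0.502 0.195 0.177]
(318, 320) [0.493 0.223 0.17 ]
(320, 285) [0.468 0.211 0.088]
(330, 195) [0.508 0.224 0.075]
(430, 210) [0.52 0.16 0.03]
(150, 120) [0.496 0.333 0.031]
```

```bash
python3 - <<'E'
from h import *
p=cv2.imread("pics/w.png")
_,d=read_camera("wrist");c=get_calibration("wrist")
K=np.array(c["intrinsics"]);R=cv2.Rodrigues(np.array(c["rvec"],float))[0];t=np.array(c["tvec"],float).ravel()
def pt(u,v):
    z=d[v,u];q=cv2.undistortPoints(np.array([[[u,v]]],float),K,np.array(c["dist_coeffs"],float))[0,0]
    return (R.T@(np.array([q[0]*z,q[1]*z,z])-t)).round(3)
for v in (258,262,266,270,276,285,300,340):
    print(v,[(u,*pt(u,v)) for u in (308,314,320,326,332)])
cv2.imwrite("pics/w2.png",cv2.resize(p[230:380,270:370],(533,800)[:2] if 0 else (400,600),interpolation=cv2.INTER_CUBIC))
q,_=read_camera("scene");cv2.imwrite("pics/w3.png",np.hstack([cv2.imread("pics/w2.png"),cv2.resize(q[255:315,320:360],(400,600),interpolation=cv2.INTER_CUBIC)]))
E
```

```text
258 [(308, np.float64(0.459), np.float64(0.214), np.float64(0.03)), (314, np.float64(0.461), np.float64(0.211), np.float64(0.03)), (320, np.float64(0.462), np.float64(0.207), np.float64(0.029)), (326, np.float64(0.464), np.float64(0.204), np.float64(0.03)), (332, np.float64(0.466), np.float64(0.201), np.float64(0.03))]
262 [(308, np.float64(0.456), np.float64(0.213), np.float64(0.029)), (314, np.float64(0.458), np.float64(0.21), np.float64(0.03)), (320, np.float64(0.531), np.float64(0.241), np.float64(0.246)), (326, np.float64(0.462), np.float64(0.203), np.float64(0.03)), (332, np.float64(0.463), np.float64(0.2), np.float64(0.03))]
266 [(308, np.float64(0.448), np.float64(0.21), np.float64(0.013)), (314, np.float64(0.45), np.float64(0.206), np.float64(0.013)), (320, np.float64(0.451), np.float64(0.202), np.float64(0.012)), (326, np.float64(0.453), np.float64(0.199), np.float64(0.013)), (332, np.float64(0.461), np.float64(0.198), np.float64(0.031))]
270 [(308, np.float64(0.474), np.float64(0.22), np.float64(0.09)), (314, np.float64(0.475), np.float64(0.217), np.float64(0.09)), (320, n
[... 776 characters left out ...]
float64(0.5), np.float64(0.223), np.float64(0.165))]
300 [(308, np.float64(0.498), np.float64(0.228), np.float64(0.173)), (314, np.float64(0.474), np.float64(0.216), np.float64(0.119)), (320, np.float64(0.463), np.float64(0.208), np.float64(0.09)), (326, np.float64(0.495), np.float64(0.222), np.float64(0.162)), (332, np.float64(0.501), np.float64(0.223), np.float64(0.173))]
340 [(308, np.float64(0.491), np.float64(0.224), np.float64(0.176)), (314, np.float64(0.467), np.float64(0.212), np.float64(0.133)), (320, np.float64(0.402), np.float64(0.178), np.float64(0.018)), (326, np.float64(0.486), np.float64(0.218), np.float64(0.165)), (332, np.float64(0.494), np.float64(0.22), np.float64(0.177))]
```

View pics/w3.png

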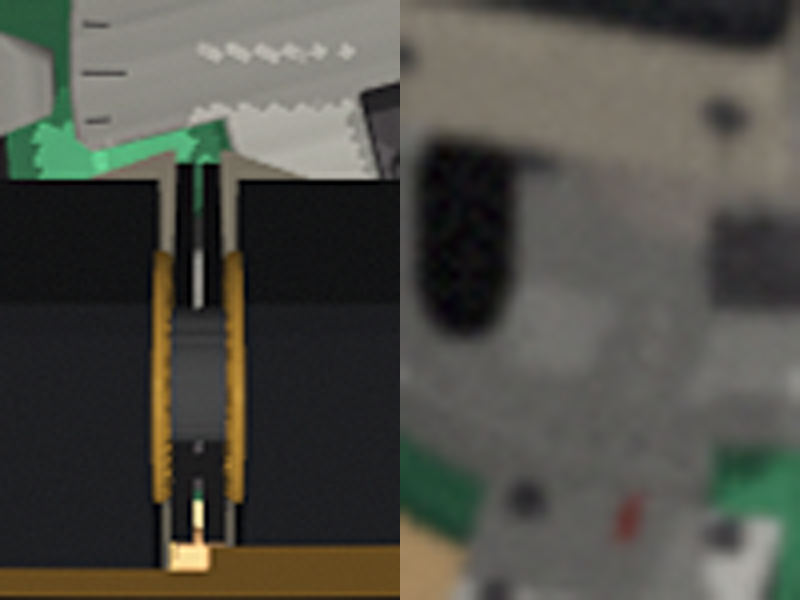

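Wrist depth puts the real fingertips at z≈0.089 while the TCP reads 0.051, so the tool passed over the post. The reading is about 38 mm low along the fingers. I'll go back along the arc and descend those 38 mm, checking as I go.

Call:
{"op": "send_rows", "data": {"plan": [[[0.318,0.017,0],[0,0,0.0667]],[[0.318,0.017,0],[0,0,0.0667]],[[0.318,0.017,0],[0,0,0.0667]],[[0.318,0.017,0],[0,0,0.0667]],[[0.318,0.017,0],[0,0,0.0667]],[[0.318,0.017,0],[0,0,0.0667]],[[0.318,0.017,0],[0,0,0.0667]],[[0.318,0.017,0],[0,0,0.0667]],[[0.318,0.017,0],[0,0,0.0667]],[[0,0,0],[0,0,0]]]}}

```text
time: 7.95
tool_pos: [0.5362, 0.2096, 0.0514]
tool_rot: [-3.142, -0.0, -0.491]
contact_force: [-0.9, 1.3, 0.3]
opening: 0.0004
grip_force: 0.0
```

Call:
{"op": "send_rows", "data": {"plan": [[[0,0,0.25],[0,0,0]],[[0,0,0.25],[0,0,0]],[[0,0,0.25],[0,0,0]],[[0,0,0.2],[0,0,0]],[[0,0,0.15],[0,0,0]],[[0,0,0.12],[0,0,0]],[[0,0,0.1],[0,0,0]],[[0,0,0.1],[0,0,0]],[[0,0,0.1],[0,0,0]],[[0,0,0],[0,0,0]]]}}

```text
time: 9.2
tool_pos: [0.5357, 0.2098, 0.0134]
tool_rot: [3.141, 0.0, -0.491]
contact_force: [-0.1, 0.7, 0.6]
opening: 0.0005
grip_force: 0.0
```

```bash
python3 - <<'E'
from h import *
s=robot.observe();print(s["time"],s["tool_pos"],s["contact_force"])
_,d=read_camera("wrist");c=get_calibration("wrist")
K=np.array(c["intrinsics"]);R=cv2.Rodrigues(np.array(c["rvec"],float))[0];t=np.array(c["tvec"],float).ravel()
def pt(u,v):
    z=d[v,u];q=cv2.undistortPoints(np.array([[[u,v]]],float),K,np.array(c["dist_coeffs"],float))[0,0]
    return (R.T@(np.array([q[0]*z,q[1]*z,z])-t)).round(3)
for v in (262,266,268,270,272): print(v,pt(308,v),pt(332,v))
E
```

```text
9.2 [0.53565891 0.20975918 0.01341753] [-0.14605671  0.74476299  0.60328217]
262 [0.544 0.211 0.03 ] [0.538 0.2   0.031]
266 [0.542 0.212 0.03 ] [0.536 0.201 0.03 ]
268 [0.54  0.213 0.03 ] [0.535 0.201 0.031]
270 [0.547 0.208 0.053] [0.542 0.198 0.053]
272 [0.547 0.208 0.054] [0.542 0.198 0.055]
```

Tips are at about 0.052 with the TCP reading 0.013, which confirms the offset. Now I push.

Call:
{"op": "send_rows", "data": {"plan": [[[-0.159,0.004,0],[0,0,-0.0333]],[[-0.159,0.004,0],[0,0,-0.0333]],[[-0.159,0.004,0],[0,0,-0.0333]],[[-0.159,0.004,0],[0,0,-0.0333]],[[-0.159,0.004,0],[0,0,-0.0333]],[[-0.159,0.004,0],[0,0,-0.0333]],[[-0.318,0.017,0],[0,0,-0.0667]],[[-0.318,0.017,0],[0,0,-0.0667]],[[-0.318,0.017,0],[0,0,-0.0667]],[[-0.318,0.017,0],[0,0,-0.0667]]]}}

```text
time: 10.5
tool_pos: [0.4825, 0.2166, 0.0139]
tool_rot: [3.141, -0.002, 0.245]
contact_force: [1.8, -0.9, 0.3]
opening: 0.0007
grip_force: 1.0
```

```bash
cat > red.py <<'E'
from m import *
def redang(n="top"):
    s=robot.observe();p,_=read_camera(n);cv2.imwrite("pics/now.png",p);h=cv2.cvtColor(p,cv2.COLOR_BGR2HSV)
    m=((h[...,0]<6)|(h[...,0]>172))&(h[...,1]>130)&(h[...,2]>70)
    print(s["time"],s["tool_pos"].round(4),s["contact_force"].round(1))
    for c,a in blobs(m,4):
        P=ray(n,c,.029)[0];d=P[:2]-[.5,.143]
        if np.hypot(*d)<.2: print(n,np.round(c),a,P.round(4),"r",np.hypot(*d).round(4),"ang",np.degrees(np.arctan2(d[1],d[0])).round(1))
E
python3 -c "
from red import *
redang()"
```

```text
10.5 [0.4825 0.2166 0.0139] [ 1.8 -0.9  0.3]
top [328. 243.] 15 [0.5832 0.1374 0.029 ] r 0.0834 ang -3.8
top [343. 247.] 15 [0.5744 0.1048 0.029 ] r 0.0836 ang -27.2
top [330. 250.] 8 [0.5674 0.1336 0.029 ] r 0.068 ang -8.0
top [338. 253.] 9 [0.5623 0.116  0.029 ] r 0.0679 ang -23.4
```

The turntable turns now, with the red slot at about -15.5°. About 133° remains, so I'll do 120° first.

Call:
{"op": "send_rows", "data": {"plan": [[[-0.318,0.017,0],[0,0,-0.0667]],[[-0.318,0.017,0],[0,0,-0.0667]],[[-0.318,0.017,0],[0,0,-0.0667]],[[-0.318,0.017,0],[0,0,-0.0667]],[[-0.318,0.017,0],[0,0,-0.0667]],[[-0.318,0.017,0],[0,0,-0.0667]],[[-0.318,0.017,0],[0,0,-0.0667]],[[-0.318,0.017,0],[0,0,-0.0667]],[[-0.318,0.017,0],[0,0,-0.0667]],[[-0.318,0.017,0],[0,0,-0.0667]]]}}

```text
time: 11.8
tool_pos: [0.4282, 0.1641, 0.0141]
tool_rot: [3.139, -0.001, 1.291]
contact_force: [1.9, 1.8, -0.6]
opening: 0.0006
grip_force: 0.9
```

Call:
{"op": "send_rows", "data": {"plan": [[[-0.318,0.017,0],[0,0,-0.0667]],[[-0.318,0.017,0],[0,0,-0.0667]],[[-0.318,0.017,0],[0,0,-0.0667]],[[-0.318,0.017,0],[0,0,-0.0667]],[[-0.318,0.017,0],[0,0,-0.0667]],[[-0.318,0.017,0],[0,0,-0.0667]],[[-0.318,0.017,0],[0,0,-0.0667]],[[-0.318,0.017,0],[0,0,-0.0667]],[[-0.318,0.017,0],[0,0,-0.0667]],[[-0.318,0.017,0],[0,0,-0.0667]]]}}

```text
time: 13.05
tool_pos: [0.4457, 0.0902, 0.0139]
tool_rot: [3.141, -0.0, 2.339]
contact_force: [-1.0, 1.9, 1.3]
opening: 0.0006
grip_force: 1.1
```

```bash
python3 -c "
from red import *
redang();redang('scene')
d=robot.observe()['tool_pos'][:2]-np.array([.5,.143]);print(np.hypot(*d),np.degrees(np.arctan2(d[1],d[0])),robot.observe()['tool_rot'])"
```

```text
13.05 [0.4457 0.0902 0.0139] [-1.   1.9  1.3]
top [286. 283.] 17 [0.4961 0.2265 0.029 ] r 0.0835 ang 92.7
top [294. 289.] 25 [0.4844 0.2086 0.029 ] r 0.0674 ang 103.4
top [290. 298.] 18 [0.4634 0.2181 0.029 ] r 0.0836 ang 116.0
top [248. 322.] 53 [0.4135 0.3063 0.029 ] r 0.1848 ang 117.9
13.1 [0.4465 0.0896 0.0139] [ 1.3  0.7 -0.8]
scene [339. 293.] 98 [0.4792 0.2156 0.029 ] r 0.0755 ang 106.0
scene [335. 322.] 140 [0.4347 0.279  0.029 ] r 0.1509 ang 115.7
0.07582016314321398 -135.33084901461413 [3.14093593e+00 7.45413221e-04 2.33597752e+00]
```

Red slot is at 104.35°, so 13.7° more.

Call:
{"op": "send_rows", "data": {"plan": [[[-0.159,0.004,0],[0,0,-0.0333]],[[-0.159,0.004,0],[0,0,-0.0333]],[[-0.159,0.004,0],[0,0,-0.0333]],[[-0.159,0.004,0],[0,0,-0.0333]],[[-0.09,0.001,0],[0,0,-0.019]],[[0,0,0],[0,0,0]],[[0,0,0],[0,0,0]],[[0,0,0],[0,0,0]],[[0,0,0],[0,0,0]],[[0,0,0],[0,0,0]]]}}

```text
time: 14.4
tool_pos: [0.4593, 0.0785, 0.0136]
tool_rot: [-3.142, 0.0, 2.576]
contact_force: [0.3, 0.6, 0.1]
opening: 0.0001
grip_force: 0.2
```

```bash
python3 -c "
from red import *
redang()"
```

```text
14.4 [0.4593 0.0785 0.0136] [0.3 0.6 0.1]
top [297. 296.] 26 [0.4697 0.2028 0.029 ] r 0.067 ang 116.9
top [288. 292.] 16 [0.4767 0.2229 0.029 ] r 0.0832 ang 106.2
top [295. 306.] 18 [0.4471 0.2071 0.029 ] r 0.0831 ang 129.5
top [248. 321.] 54 [0.4141 0.3065 0.029 ] r 0.1847 ang 117.7
```

Red slot is at 117.85° against the bar at 118.0°. I'll back off, lift and go to the outside of the tab.

Call:
{"op": "send_rows", "data": {"plan": [[[0.3,0,0],[0,0,0]],[[0.3,0,0],[0,0,0]],[[0,0,-0.667],[0,0,0]],[[0,0,-0.667],[0,0,0]],[[0,0,-0.667],[0,0,0]],[[0,0,-0.667],[0,0,0]],[[0,0,-0.667],[0,0,0]],[[0,0,-0.667],[0,0,0]],[[0,0,0],[0,0,0.082]],[[0,0,0],[0,0,0.082]]]}}

```text
time: 15.7
tool_pos: [0.4461, 0.0868, 0.1138]
tool_rot: [3.141, 0.0, 2.315]
contact_force: [-1.0, 0.2, 0.8]
opening: 0.0006
grip_force: 0.0
```

Call:
{"op": "send_rows", "data": {"plan": [[[0,0,0],[0,0,0.082]],[[0,0,0],[0,0,0.082]],[[0.816,0.245,0],[0,0,0]],[[0.816,0.245,0],[0,0,0]],[[0.816,0.245,0],[0,0,0]],[[0.816,0.245,0],[0,0,0]],[[0.816,0.245,0],[0,0,0]],[[0.816,0.245,0],[0,0,0]],[[0.816,0.245,0],[0,0,0]],[[0.816,0.245,0],[0,0,0]]]}}

```text
time: 16.95
tool_pos: [0.4122, 0.2543, 0.1135]
tool_rot: [-3.141, 0.0, 2.061]
contact_force: [-0.2, 0.1, 0.0]
opening: 0.0005
grip_force: 0.0
```

Call:
{"op": "send_rows", "data": {"plan": [[[0.816,0.245,0],[0,0,0]],[[0.816,0.245,0],[0,0,0]],[[0.816,0.245,0],[0,0,0]],[[0.816,0.245,0],[0,0,0]],[[0,0,0.4],[0,0,0]],[[0,0,0.4],[0,0,0]],[[0,0,0],[0,0,0]],[[0,0,0],[0,0,0]],[[0,0,0],[0,0,0]],[[0,0,0],[0,0,0]]]}}

```text
time: 18.2
tool_pos: [0.3964, 0.3371, 0.0939]
tool_rot: [3.141, 0.0, 2.061]
contact_force: [-0.2, -0.5, 0.8]
opening: 0.0004
grip_force: 0.0
```

```bash
python3 - <<'E'
from h import *
s=robot.observe();t=s["tool_pos"];d2=t[:2]-[.5,.143];u=np.array([-.4695,.8829]);w=np.array([.8829,.4695])
print(s["time"],t,s["tool_rot"],"along",d2@u,"across",d2@w)
p,d=read_camera("scene");c=get_calibration("scene")
K=np.array(c["intrinsics"]);R=cv2.Rodrigues(np.array(c["rvec"],float))[0];tt=np.array(c["tvec"],float).ravel()
h=cv2.cvtColor(p,cv2.COLOR_BGR2HSV);m=((h[...,0]<6)|(h[...,0]>172))&(h[...,1]>130)&(h[...,2]>70)
# tab face and red slot points from scene depth
v,uu=np.nonzero(m[260:345,310:380]);v+=260;uu+=310
q=cv2.undistortPoints(np.c_[uu,v].astype(float).reshape(-1,1,2),K,np.array(c["dist_coeffs"],float)).reshape(-1,2)
z=d[v,uu];P=(np.c_[q*z[:,None],z]-tt)@R;A=(P[:,:2]-[.5,.143])@u;B=(P[:,:2]-[.5,.143])@w
k=A>.13;print("tab n",k.sum(),"along pct",np.percentile(A[k],[5,50,95]).round(4) if k.any() else 0,"across",np.percentile(B[k],[2,50,98]).round(4) if k.any() else 0,"z",P[k,2].min() if k.any() else 0,P[k,2].max() if k.any() else 0)
cv2.imwrite("pics/f.png",np.hstack([cv2.resize(p[200:360,260:420],(400,400),interpolation=2),cv2.resize(read_camera("wrist")[0][:,:],(400,400))]))
E
```

```text
18.2 [0.39639885 0.33709287 0.09387291] [3.14112485e+00 8.24341477e-05 2.06088968e+00] along 0.2200053396759719 across -0.00034285141167476885
tab n 136 along pct [0.1794 0.1823 0.185 ] across [-0.0173 -0.0008  0.0161] z 0.05147727426996667 0.7698355964063436
```

View pics/f.png

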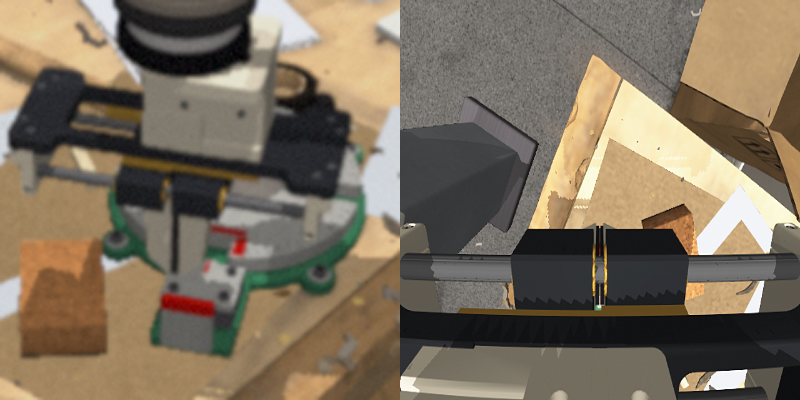

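Tab's outer face is at radius 0.185 and still withdrawn, and the fingers are in line with it on the outside. I'll descend and push.

Call:
{"op": "send_rows", "data": {"plan": [[[0,0,0.56],[0,0,0]],[[0,0,0.56],[0,0,0]],[[0,0,0.56],[0,0,0]],[[0,0,0.56],[0,0,0]],[[0,0,0.56],[0,0,0]],[[0,0,0.56],[0,0,0]],[[0,0,0.56],[0,0,0]],[[-0.2,0,0],[0,0,0]],[[-0.2,0,0],[0,0,0]],[[-0.2,0,0],[0,0,0]]]}}

```text
time: 19.55
tool_pos: [0.4039, 0.3237, -0.0038]
tool_rot: [3.14, 0.0, 2.061]
contact_force: [0.0, 0.2, 0.3]
opening: 0.0005
grip_force: 0.0
```

Call:
{"op": "send_rows", "data": {"plan": [[[-0.12,0,0],[0,0,0]],[[-0.12,0,0],[0,0,0]],[[-0.12,0,0],[0,0,0]],[[-0.12,0,0],[0,0,0]],[[-0.12,0,0],[0,0,0]],[[-0.12,0,0],[0,0,0]],[[-0.12,0,0],[0,0,0]],[[-0.12,0,0],[0,0,0]],[[0,0,0],[0,0,0]],[[0,0,0],[0,0,0]]]}}

```text
time: 20.8
tool_pos: [0.4147, 0.3024, -0.0045]
tool_rot: [-3.141, 0.0, 2.061]
contact_force: [-0.4, 0.7, 0.5]
opening: 0.0001
grip_force: 0.0
```

Call:
{"op": "send_rows", "data": {"plan": [[[-0.08,0,0],[0,0,0]],[[-0.08,0,0],[0,0,0]],[[-0.08,0,0],[0,0,0]],[[-0.08,0,0],[0,0,0]],[[-0.08,0,0],[0,0,0]],[[-0.08,0,0],[0,0,0]],[[-0.04,0,0],[0,0,0]],[[0,0,0],[0,0,0]],[[0,0,0],[0,0,0]],[[0,0,0],[0,0,0]]]}}

```text
time: 22.05
tool_pos: [0.4203, 0.2919, -0.0044]
tool_rot: [3.142, -0.001, 2.061]
contact_force: [-3.3, 6.1, -0.9]
opening: 0.0002
grip_force: 3.5
```

```bash
cat > tab.py <<'E'
from h import *
s=robot.observe();t=s["tool_pos"];u=np.array([-.4695,.8829]);w=np.array([.8829,.4695])
print(s["time"],t,s["contact_force"],"along",(t[:2]-[.5,.143])@u)
p,d=read_camera("scene");c=get_calibration("scene")
K=np.array(c["intrinsics"]);R=cv2.Rodrigues(np.array(c["rvec"],float))[0];tt=np.array(c["tvec"],float).ravel()
h=cv2.cvtColor(p,cv2.COLOR_BGR2HSV);m=((h[...,0]<6)|(h[...,0]>172))&(h[...,1]>130)&(h[...,2]>70)
v,uu=np.nonzero(m[260:345,310:380]);v+=260;uu+=310
q=cv2.undistortPoints(np.c_[uu,v].astype(float).reshape(-1,1,2),K,np.array(c["dist_coeffs"],float)).reshape(-1,2)
z=d[v,uu];P=(np.c_[q*z[:,None],z]-tt)@R;A=(P[:,:2]-[.5,.143])@u;k=(A>.13)&(P[:,2]<.08)&(P[:,2]>.045)
print("tab",k.sum(),np.percentile(A[k],[5,50,95]).round(4) if k.any() else 0)
from red import redang; redang()
E
python3 tab.py
```

```text
22.05 [ 0.42030349  0.29188342 -0.0043859 ] [-3.3036878   6.08012492 -0.88624609] along 0.16886668343813954Traceback (most recent call last):
  File "tab.py", line 8, in <module>
    q=cv2.undistortPoints(np.c_[uu,v].astype(float).reshape(-1,1,2),K,np.array(c["dist_coeffs"],float)).reshape(-1,2)
      ~~~~~~~~~~~~~~~~~~~^^^^^^^^^^^^^^^^^^^^^^^^^^^^^^^^^^^^^^^^^^^^^^^^^^^^^^^^^^^^^^^^^^^^^^^^^^^^^^
cv2.error: OpenCV(4.12.0) /io/opencv/modules/calib3d/src/undistort.dispatch.cpp:347: error: (-215:Assertion failed) CV_IS_MAT(_src) && CV_IS_MAT(_dst) && (_src->rows == 1 || _src->cols == 1) && (_dst->rows == 1 || _dst->cols == 1) && _src->cols + _src->rows - 1 == _dst->rows + _dst->cols - 1 && (CV_MAT_TYPE(_src->type) == CV_32FC2 || CV_MAT_TYPE(_src->type) == CV_64FC2) && (CV_MAT_TYPE(_dst->type) == CV_32FC2 || CV_MAT_TYPE(_dst->type) == CV_64FC2) in function 'cvUndistortPointsInternal'
```

Call:
{"op": "send_rows", "data": {"plan": [[[-0.04,0,0],[0,0,0]],[[-0.04,0,0],[0,0,0]],[[-0.04,0,0],[0,0,0]],[[0,0,0],[0,0,0]],[[0,0,0],[0,0,0]],[[0,0,0],[0,0,0]],[[0,0,0],[0,0,0]],[[0,0,0],[0,0,0]],[[0,0,0],[0,0,0]],[[0,0,0],[0,0,0]]]}}

```text
time: 23.35
tool_pos: [0.4203, 0.2919, -0.0043]
tool_rot: [3.141, -0.005, 2.06]
contact_force: [-9.6, 20.8, -1.3]
opening: 0.0001
grip_force: 11.5
```

The tool hit a hard stop at radius 0.1689, which fits home with a finger half-width of about 12 mm. I'll back off, lift and verify.

Call:
{"op": "send_rows", "data": {"plan": [[[0.15,0,0],[0,0,0]],[[0.3,0,0],[0,0,0]],[[0.5,0,0],[0,0,0]],[[0.5,0,0],[0,0,0]],[[0,0,-0.8],[0,0,0]],[[0,0,-0.8],[0,0,0]],[[0,0,-0.8],[0,0,0]],[[0,0,-0.8],[0,0,0]],[[0,0,-0.8],[0,0,0]],[[0,0,-0.8],[0,0,0]]]}}

```text
time: 24.6
tool_pos: [0.4047, 0.321, 0.1163]
tool_rot: [-3.142, 0.0, 2.061]
contact_force: [-0.1, 0.7, 0.6]
opening: 0.0005
grip_force: 0.0
```

Call:
{"op": "send_rows", "data": {"plan": [[[0,-1,-0.5],[0,0,0]],[[0,-1,-0.5],[0,0,0]],[[0,-1,0],[0,0,0]],[[0,0,0],[0,0,0]],[[0,0,0],[0,0,0]],[[0,0,0],[0,0,0]],[[0,0,0],[0,0,0]],[[0,0,0],[0,0,0]],[[0,0,0],[0,0,0]],[[0,0,0],[0,0,0]]]}}

```text
time: 25.85
tool_pos: [0.3389, 0.2853, 0.1406]
tool_rot: [-3.142, 0.0, 2.061]
contact_force: [-0.0, -0.3, -0.5]
opening: 0.0008
grip_force: 0.0
```

```bash
python3 tab.py; python3 -c "
import cv2
from h import *
a=read_camera('scene')[0][220:340,280:420];b=cv2.imread('pics/now.png')[225:345,210:350]
cv2.imwrite('pics/z.png',np.hstack([cv2.resize(x,(400,343),interpolation=2) for x in(a,b)]))"
```

```text
25.85 [0.3388781 0.28527   0.1406001] [-0.0092601  -0.3479216  -0.45987381] along 0.20125691687603325
tab 131 [0.1524 0.1567 0.1596]
25.9 [0.3389 0.2853 0.1406] [0.3 0.  0.2]
top [287. 292.] 16 [0.4761 0.2237 0.029 ] r 0.0842 ang 106.5
top [297. 296.] 23 [0.4686 0.2023 0.029 ] r 0.0671 ang 117.9
top [295. 306.] 15 [0.4471 0.2071 0.029 ] r 0.0831 ang 129.5
top [259. 316.] 50 [0.4258 0.2829 0.029 ] r 0.1583 ang 118.0
```

View pics/z.png

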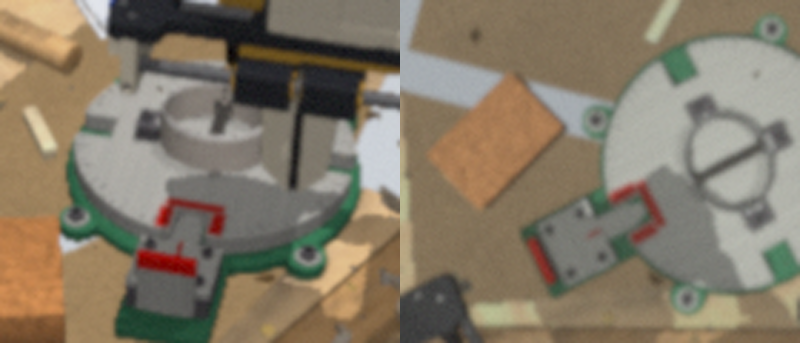

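```bash
python3 - <<'E'
from h import *
u=np.array([-.4695,.8829]);C=np.array([.5,.143])
def cen(p):
    p=p.astype(float)[295:335,235:275];w=np.clip(p[...,2]-np.maximum(p[...,0],p[...,1])-40,0,None)
    # keep tab region only
    y,x=np.mgrid[295:335,235:275];return (w*x).sum()/w.sum(),(w*y).sum()/w.sum()
for f in("top0","d","now"):
    if f=="d":continue
    c=cen(cv2.imread(f"pics/{f}.png"));print(f,c,[(ray("top",c,z)[0][:2]-C)@u for z in(.056,.062)])
print(robot.observe()["time"],proj("wrist",[[*(C+u*.153),.062],[*(C+u*.13),.038]]))
E
```

```text
top0 (np.float64(247.93422818791947), np.float64(321.55771812080536)) [np.float64(0.1799651876735754), np.float64(0.1787674141527839)]
now (np.float64(258.64026206075044), np.float64(315.56879094699224)) [np.float64(0.15471400635699784), np.float64(0.1536798735284262)]
26.0 [[411.90486982 283.88219525]
 [403.47970524 296.67011949]]
```

Camera travel is about 25 mm from the start position, which is borderline. I'll look from above with the wrist camera for a gap between tab and guide block.

Call:
{"op": "send_rows", "data": {"plan": [[[-0.8,0,0],[0,0,0]],[[-0.8,0,0],[0,0,0]],[[-0.8,0,0],[0,0,0]],[[-0.8,0,0],[0,0,0]],[[0,0,0],[0,0,0]],[[0,0,0],[0,0,0]],[[0,0,0],[0,0,0]],[[0,0,0],[0,0,0]],[[0,0,0],[0,0,0]],[[0,0,0],[0,0,0]]]}}

```text
time: 27.25
tool_pos: [0.3765, 0.2148, 0.1406]
tool_rot: [3.142, 0.0, 2.061]
contact_force: [-0.6, 0.2, 0.6]
opening: 0.0004
grip_force: 0.0
```

```bash
python3 - <<'E'
from h import *
u=np.array([-.4695,.8829]);w=np.array([.8829,.4695]);C=np.array([.5,.143])
s=robot.observe();print(s["time"],s["tool_pos"])
p,d=read_camera("wrist");c=get_calibration("wrist");cv2.imwrite("pics/wz.png",p)
P=proj("wrist",[[*(C+u*.153),.062],[*(C+u*.13),.038]]);print(P)
K=np.array(c["intrinsics"]);R=cv2.Rodrigues(np.array(c["rvec"],float))[0];t=np.array(c["tvec"],float).ravel()
v,x=np.mgrid[0:480,0:640];q=cv2.undistortPoints(np.dstack([x,v]).reshape(-1,1,2).astype(float),K,np.array(c["dist_coeffs"],float)).reshape(-1,2)
z=d.ravel();W=(np.c_[q*z[:,None],z]-t)@R;A=(W[:,:2]-C)@u;B=(W[:,:2]-C)@w
k=(abs(B)<.012)&(A>.09)&(A<.2)&(z>0)&(W[:,2]<.08)
for a in np.arange(.100,.186,.002):
    m=k&(A>=a)&(A<a+.002)
    if m.any():print(round(a,3),m.sum(),np.percentile(W[m,2],[5,50,95]).round(3))
x0,y0=P.mean(0).astype(int);x0=np.clip(x0-100,0,440);y0=np.clip(y0-75,0,330)
cv2.imwrite("pics/wz2.png",cv2.resize(p[y0:y0+150,x0:x0+200],(800,600),interpolation=2));print(x0,y0)
E
```

```text
27.25 [0.37648676 0.21482538 0.14063257]
[[419.12521142 187.02702681]
 [409.53683975 210.04107589]]
0.1 57 [0.013 0.027 0.029]
0.102 51 [0.022 0.028 0.029]
0.104 44 [0.026 0.028 0.029]
0.106 16 [0.028 0.028 0.029]
0.108 46 [0.033 0.035 0.036]
0.11 62 [0.034 0.035 0.036]
0.112 58 [0.034 0.035 0.037]
0.114 58 [0.034 0.035 0.036]
0.116 69 [0.034 0.035 0.036]
0.118 66 [0.034 0.035 0.036]
0.12 57 [0.033 0.035 0.036]
0.122 60 [0.034 0.035 0.036]
0.124 73 [0.034 0.035 0.036]
0.126 59 [0.034 0.035 0.036]
0.128 56 [0.034 0.035 0.036]
0.13 67 [0.034 0.035 0.036]
0.132 71 [0.034 0.035 0.036]
0.134 56 [0.034 0.035 0.036]
0.136 66 [0.034 0.035 0.036]
0.138 74 [0.034 0.035 0.036]
0.14 58 [0.033 0.035 0.036]
0.142 67 [0.033 0.035 0.036]
0.144 74 [0.034 0.035 0.036]
0.146 29 [0.034 0.035 0.036]
0.15 31 [0.061 0.063 0.064]
0.152 83 [0.062 0.063 0.064]
0.154 75 [0.062 0.063 0.065]
0.156 294 [0.012 0.047 0.064]
0.158 54 [0.012 0.013 0.014]
0.16 74 [0.012 0.013 0.014]
0.162 61 [0.012 0.013 0.014]
0.164 55 [0.012 0.013 0.014]
0.166 63 [0.011 0.013 0.014]
0.168 95 [-0.     0.002  0.013]
0.17 54 [-0.     0.001  0.002]
0.172 52 [-0.     0.001  0.002]
0.174 51 [-0.     0.001  0.002]
0.176 69 [-0.     0.001  0.002]
0.178 62 [0.    0.001 0.002]
0.18 51 [0.    0.001 0.002]
0.182 52 [-0.     0.001  0.002]
0.184 66 [-0.     0.001  0.002]
314 123
```

```bash
python3 - <<'E'
from h import *
u=np.array([-.4695,.8829]);w=np.array([.8829,.4695]);C=np.array([.5,.143])
p,d=read_camera("wrist");c=get_calibration("wrist")
K=np.array(c["intrinsics"]);R=cv2.Rodrigues(np.array(c["rvec"],float))[0];t=np.array(c["tvec"],float).ravel()
v,x=np.mgrid[0:480,0:640];q=cv2.undistortPoints(np.dstack([x,v]).reshape(-1,1,2).astype(float),K,np.array(c["dist_coeffs"],float)).reshape(-1,2)
z=d.ravel();W=(np.c_[q*z[:,None],z]-t)@R;A=(W[:,:2]-C)@u;B=(W[:,:2]-C)@w;Z=W[:,2]
k=(abs(B)<.016)&(A>.14)&(A<.18)&(Z>.02)&(Z<.056);print("outer face",k.sum(),np.percentile(A[k],[10,50,90]))
for b in(-.024,-.022,-.02,.02,.022,.024):
    g=(abs(B-b)<.001)&(A>.09)&(A<.17)&(Z>.033)&(Z<.04);print("guide strip",b,g.sum(),A[g].min() if g.any() else 0,A[g].max() if g.any() else 0)
print(robot.observe()["time"])
E
```

```text
outer face 484 [0.1413355  0.14557811 0.15739758]
guide strip -0.024 112 0.10853658333846966 0.15061480871497565
guide strip -0.022 126 0.10863257075019918 0.15069789463904742
guide strip -0.02 121 0.10876437354463069 0.15049275163084955
guide strip 0.02 95 0.10869692084497563 0.1467930646120953
guide strip 0.022 90 0.10880700287324 0.1467792420699321
guide strip 0.024 99 0.10876815809957259 0.1466847380867639
27.35
```

In the wrist view the guide block ends at 0.1507 and the tab spans about 0.151–0.157. The tab is against the block, so the bar is home, and the slot is aligned.

```bash
python3 -c "
from cell import robot
print(robot.hand_in())"
```

```text
the job is handed in; nothing more can be done
None
```

I handed the job in at about 27 s: the red slot faces the bar to within the camera's accuracy, the bar is pushed home with its tab against the guide block, and the arm is clear. Peak push was about 23 N, and no verdict came back.

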